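# Index the work turntable to the tall post and lock it

## Task

With a fingertip, push the long pointed arm of the small work turntable round until it points at the tall plain post (not the short capped one); then push the clamp lever on its grey block, from where it stands, round until it rests against its stop pin. Push only: pick nothing up, keep the casing seated in the turntable and the loose things where they are, and leave the arm pointing at the tall post at the end.

Things in the scene. Friction and masses are not known exactly. Their poses are not given: they have to be found in the camera images.
- plate: Fixed dark anodised jig plate with small holes, 340 x 425 mm, 12 mm thick, lying on the bench and carrying the turntable, posts and clamp block; origin on its underside, on the turntable's axis; x axis away from the robot within 0.35 rad. The posts stand beyond the axis (+x), the clamp block on the right (-y).
- hub (a point): On the turntable's upright axis, at mid-height of its arms, 45 mm above the bench. The round steel disc has a radius of 60 mm, its top 38 mm above the bench. Two short arms with 18 mm steel balls at radius 76 mm stand 120 degrees either side of the long arm.
- pointer_tip (a point): Point of the turntable's long arm, 112 mm from the axis, 45 mm above the bench; x axis outward along the arm, z up. The arm is a steel bar 12 mm wide, 14 mm high (38 to 52 mm above the bench), from the disc's edge to a cone-shaped point, 24 mm thick at radius 87 mm, sharp at 112 mm. Push its clear side between radius 62 and 87 mm; 26 mm are free below it over the plate.
- turntable (a joint): Angle of the turntable (rad), counter-clockwise from above; at 0 the long arm points along the plate's x axis, and it starts within 0.3 of that. It turns 2.5 rad either way with friction of 0.15 N m (about 2 N at the bar) and slight damping, and stays where it is left. The clamp lever does not block it: it can still be pushed off the mark.
- tall_post: The post to point at: fixed, plain steel, 14 mm thick, 70 mm tall, on a 26 mm wide foot; origin at the foot's centre on the plate. It stands 132 to 172 mm from the turntable's axis, 0.85 to 1.2 rad to the left or right of the plate's x axis (the short post on the other side), clear of the turning arm.
- short_post: The other post: fixed, steel, only 28 mm tall, with a flat round cap 28 mm wide; origin at the centre of its foot on the plate. Not to be pointed at.
- clamp_lever (a joint): Angle of the clamp lever (rad) about its upright axis; starts at 0 to 0.25 (sticking out roughly to the right, -y, away from the turntable) and grows clockwise from above; at 1.4 it rests against its steel stop pin and points roughly towards the robot. Friction 0.1 N m (about 2 N); it stays where it is left.
- lever_pivot (a point): On the clamp lever's axis at mid-height of the bar, 46 mm above the bench. The grey block below is 68 x 50 mm, its top 34 mm above the bench, 25 mm from the axis on three sides and 43 mm on the side where the lever ends, which carries the stop pin (8 mm thick, top 52 mm above the bench, 32 mm from the axis).
- lever_knob (a point): Centre of the steel ball (22 mm) on the end of the clamp lever, 85 mm from the axis, 46 mm above the bench. The lever is a round steel bar 12 mm thick; push its clear part between 45 and 70 mm from the axis, on the side that turns it clockwise.
- casing: Loose sand-coloured metal casing, a stepped round part 74 mm wide and 36 mm tall (top 74 mm above the bench), sitting between three small jaws in the middle of the turntable; origin at the centre of its underside. Must stay seated.
- bearing: Loose bearing ring, 40 mm wide, 12 mm high, on the plate on the robot's side of the turntable; origin at the centre of its underside. Leave it.
- jar: Loose small jar, 38 mm wide, 45 mm tall, on the plate's near left part; origin at the centre of its underside. Leave it.
- screwdriver: Loose screwdriver with an orange handle, 150 mm long, lying on the plate along its far edge; origin near its middle. Leave it.
- oil_bottle: Loose bottle, 56 mm wide, 140 mm tall, on the bench left of the plate; origin at the centre of its underside. Leave it.
- solder_spool: Loose metal spool, 56 mm wide, 40 mm tall, on the bench left of the plate; origin at the centre of its underside. Leave it.
- hammer: Loose hammer, 220 mm long, lying on the bench right of the plate; origin near its middle. Leave it.
- parts_tray: Loose open grey tray, 120 x 90 x 25 mm, on the bench right of the plate; origin at the centre of its underside. Leave it.
Things that resemble listed ones, but are neither listed nor needed, are in the scene too. What is shaped like the casing but yellow is not meant.

How it is judged:
By the outcome, as a careful person would: the job done as asked, in the order asked, and still so for the second after the job is handed in, with the robot touching nothing.
It also fails if it takes over 58 s, if anything falls off the work surface, if the arm or the gripper's body presses on something with over 40 N, if the wrist force passes 120 N, or if a joint passes its speed limit or range.

## Robot

A 6-joint arm with a two-finger parallel gripper is mounted at the origin on the work surface. World frame = base frame: x ahead of the robot, y to its left, z up, the work surface at z = 0. Lengths are in mm, angles in rad, forces in N, time in s.
With the tool pointing down it reaches from about 400 to 925 mm from the base axis. Payload 12.5 kg.
Tool frame: the origin (TCP) lies between the finger pads; the fingertips stand 19 mm ahead of it and the grasp point (between the pads) is the TCP (env.tips_ahead is the distance from the TCP to the fingertips, in mm); z points along the fingers, y is the line along which they close (so a half turn about z gives the same grasp; the last joint's range is limited). The gripper opens to 95 mm and grips with 3 to 60 N. Pads are 20 mm wide; open, the fingers measure 119 mm over their backs; the gripper's body (75 mm by 180 mm) begins 59 mm behind the grasp point.
Start: joints at [-1.396, 0.491, 1.559, -0, 1.092, -0.106], TCP at [173.225, -600.531, 233.661] pointing down, gripper open.
Joint ranges: [-3.1, 3.1], [-0.84, 2.19], [0.05, 2.79], [-1.13, 4.28], [0.06, 2.93], [-2.69, 2.69]. Speed limits (rad/s): [2.22, 2.22, 2.79, 3.14, 3.14, 3.14].

## Interface

Orientations are given as [roll, pitch, yaw] about the fixed x, y, z axes, in that order (R = Rz(yaw) Ry(pitch) Rx(roll)).
In Python, from cell import env gives the robot as it stands.
- The arm moves only by the shell command python3 -m crank 'ROWS'. ROWS is JSON, a list of rows, each a list of 5 numbers: the shift along the tool's x, y, z in mm, then the turn about the tool's z in degrees, then the finger opening in mm, from 0 to 95.1. In form: [[dx, dy, dz, yaw, grip], ...]. A call has 1 to 10 rows; each row is the pose to reach, as a shift and turn from the pose commanded when the call began, along the tool's axes at that moment; what a row does not reach only later rows make up. A row lasts 1/12 s, in which the tool goes at most 41.7 mm and 7.16 degrees, less where a joint would pass 70% of its speed; a pose out of reach is approached as far as the arm can. A call with a gripper value outside its range is refused whole. The fingers move at their own pace and stop on an object; the grip force is fixed at half the most. Time passes only in rows, so rows that repeat a pose let the fingers close. It gives the time, the measured TCP pose, the force, the opening and the grip force at its end, in the units of the state.
- env.state(): the state, without advancing time (a new reading comes with each control period).
- env.read_camera(name): name is "side" or "top" or "wrist"; returns a dict with "img" (420x560x3 uint8, blue, green, red), "K" (3x3 intrinsics, pixels), "k1" (the pictures are not rectified: a ray, as slopes to the right and down, at radius r is drawn at 1 + k1 r^2 times it, then the intrinsics apply), "pose" (4x4, takes a point from camera to world coordinates). Camera axes: x right, y down, z forward; pixel columns grow to the right and rows downward; lengths in mm; the calibration is good to about 2 mm. A picture is of the moment at which its call begins. There is no depth.
- env.job_done(): hands the job in; it is judged then, once.
The state is a dict: "t": time; "joints": joint angles; "qvel": joint speeds; "tau": joint torques, N m; "eef_pos": TCP position; "tcp_rot": TCP orientation; "ft_force": force on the tool from outside, world axes, zero at the start; "moment": the same for the moment, N m; "opening": opening from 0.0 (shut) to 1.0 (fully open); "grip_force": force on a finger pad.
Only numpy, scipy, OpenCV 4.12 (cv2) and the standard library are available. Lean on these libraries where they do the work, as an engineer would, in place of code of your own. Each camera call takes 0.05 s, during which the arm holds its last target. There are 200 camera calls.

## Working session

There is one attempt and no reset: what is moved stays moved. The work goes in short steps, Python scripts to look and compute and a shell command to move; the robot and the scene stay as the last step left them, time stands still between calls to the robot, and variables do not carry over. Pictures are saved under pics/ and viewed, at most 10 in all, crops included, and the job is handed in when it is done.

```bash
mkdir -p pics
cat > h.py <<'E'
import numpy as np, cv2
from cell import env
def shot(name, fn=None):
    c=env.read_camera(name)
    np.savez('pics/%s.npz'%(fn or name),img=c['img'],K=c['K'],k1=c['k1'],pose=c['pose'])
    cv2.imwrite('pics/%s.png'%(fn or name),c['img']); return c
def load(fn): return np.load('pics/%s.npz'%fn)
def toz(c,u,v,z):
    K=c['K'];D=np.array([float(c['k1']),0,0,0,0])
    p=cv2.undistortPoints(np.array([[[u,v]]],float),K,D)[0,0]
    P=c['pose'];d=P[:3,:3]@[p[0],p[1],1];o=P[:3,3]
    return o+d*(z-o[2])/d[2]
def proj(c,p):
    P=np.linalg.inv(c['pose']);q=P[:3,:3]@np.array(p,float)+P[:3,3]
    r,_=cv2.projectPoints(q.reshape(1,1,3),np.zeros(3),np.zeros(3),c['K'],np.array([float(c['k1']),0,0,0,0]));return r[0,0]
E
python3 - <<'E'
from h import *
a=shot('top','top0');b=shot('side','side0')
print(a['pose'],b['pose'],env.state())
cv2.imwrite('pics/both.png',np.hstack([cv2.resize(a['img'],(800,600))]))
E
```

```text
[[-3.00938075e-03 -9.93547965e-01  1.13372768e-01  4.13049542e+02]
 [-9.99992254e-01  2.70235651e-03 -2.86168034e-03 -2.73868906e+01]
 [ 2.53684304e-03 -1.13380502e-01 -9.93548402e-01  1.28681923e+03]
 [ 0.00000000e+00  0.00000000e+00  0.00000000e+00  1.00000000e+00]] [[-8.97457192e-01 -2.74557619e-01  3.45237170e-01  1.39071667e+02]
 [-4.40887556e-01  5.82716260e-01 -6.82685816e-01  8.05061299e+02]
 [-1.37387200e-02 -7.64892067e-01 -6.44011935e-01  8.49155895e+02]
 [ 0.00000000e+00  0.00000000e+00  0.00000000e+00  1.00000000e+00]] {'t': 0.1, 'joints': array([-1.39559274e+00,  4.91509106e-01,  1.55939609e+00, -8.61854577e-06,
        1.09166925e+00, -1.05613368e-01]), 'qvel': array([ 0.00210116, -0.0002631 , -0.00146219, -0.00098099,  0.00011707,
        0.00143736]), 'tau': array([ 3.94628034e-03, -6.13620400e+01, -2.58606327e+01,  6.93935738e-02,
        4.70166549e-02, -4.85295482e-05]), 'eef_pos': array([ 173.19126396, -600.32504524,  233.11145035]), 'tcp_rot': array([-3.14061552e+00, -9.58964712e-05,  2.80820885e-01]), 'ft_force': array([ 0.51152664, -0.15229781,  0.41418397]), 'moment': array([ 0.00669608, -0.02684009, -0.0222484 ]), 'grip_force': 0.0, 'opening': 0.9977954663282795}
```

View pics/both.png

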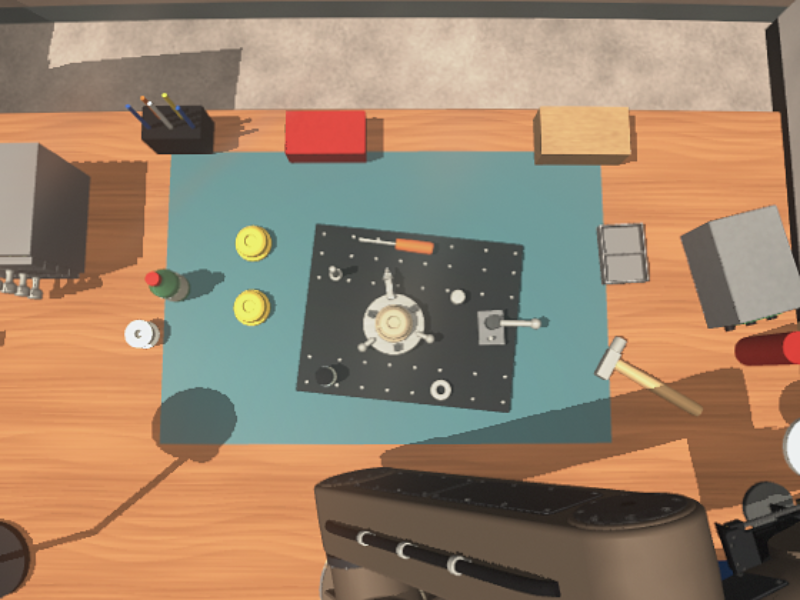

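View pics/side0.png

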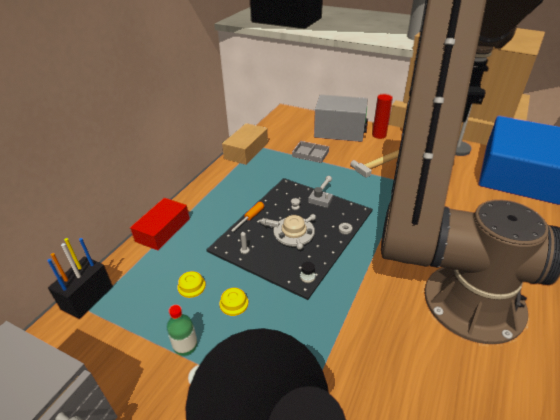

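The top view shows the turntable at about (394,322), with its arm pointing up to (388,270). There are two post candidates. The one at (336,272) is slim, and the side view at (244,243) shows it tall and plain. The one at (458,297) has a wide flat cap and is short. The clamp is at (492,322), with its knob at (537,323). I'll confirm this in an enlarged crop.

Run:
```python
from h import *
a=load('top0');b=load('side0')
c1=cv2.resize(a['img'][150:294,204:396],None,fx=4.1667,fy=4.1667,interpolation=cv2.INTER_CUBIC)
cv2.imwrite('pics/c1.png',c1)
c2=cv2.resize(b['img'][165:295,205:378],None,fx=4.5,fy=4.5,interpolation=cv2.INTER_CUBIC)
cv2.imwrite('pics/c2.png',c2)
```

```text
(no output)
```

View pics/c1.png

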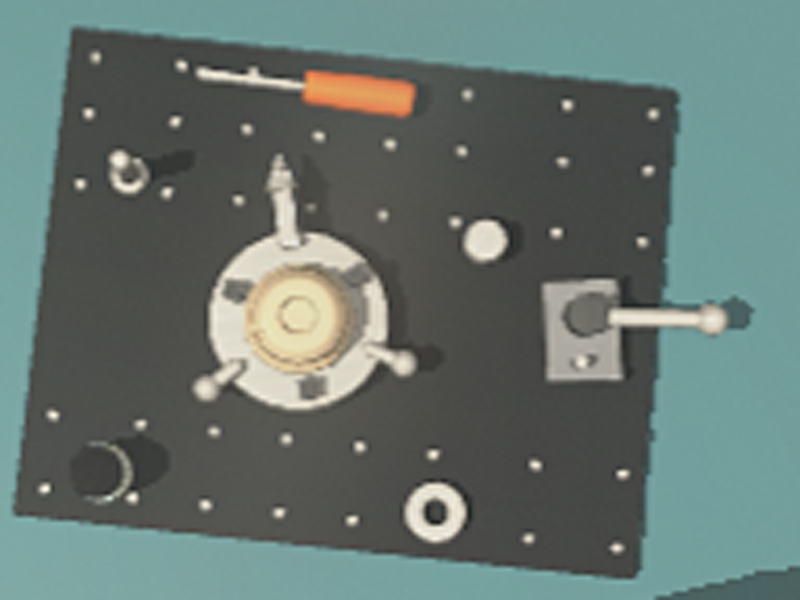

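View pics/c2.png

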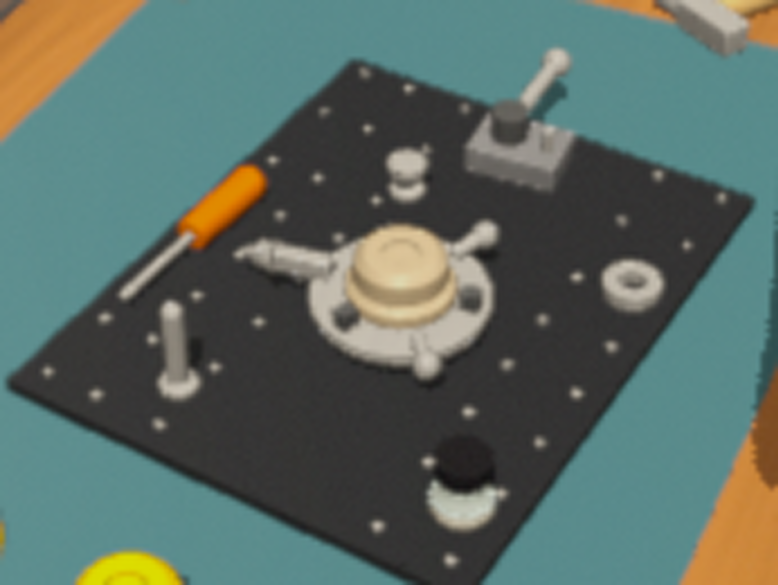

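The crops confirm it: the tall plain post is on the left (top crop foot (130,174), top (119,158); side crop (175,345)). The post at (486,241) is the short capped one.

Run:
```python
from h import *
a=load('top0');b=load('side0')
def T(x,y,z): return toz(a,204+(x+.5)/4.1667-.5,150+(y+.5)/4.1667-.5,z)
def S(x,y,z): return toz(b,205+(x+.5)/4.5-.5,165+(y+.5)/4.5-.5,z)
hub=T(298.5,320,38); tip=T(280,156,45); pf=T(130,175,14); pt=T(119,158,82); cap=T(486,241,40)
knob=T(712,319,46); kS=S(557,62,46); pin=T(583,361,52); bl=[T(206,387,45),T(403,362,45)]
hs=S(401,298,38); ps=S(178,385,14); pts=S(173,308,82); ts=S(236,253,45);cap_s=S(407,160,40)
bar=T(615,317,46)
c=[T(*p,12) for p in [(72,28),(678,92),(637,577),(14,514)]]
for n in 'hub hs tip ts pf ps pt pts cap cap_s knob kS bar pin'.split(): print(n,locals()[n].round(1))
print('balls',np.round(bl,1)); print('corners',np.round(c,1))
print([np.linalg.norm(x-hub).round(1) for x in (tip,pf,pt,*bl)])
an=lambda p,q:np.arctan2(p[1]-q[1],p[0]-q[0])
print('tip',an(tip,hub),'post',an(pf,hub),an(pt,hub),'side',an(ts,hs),an(ps,hs),an(pts,hs),'balls',an(bl[0],hub)-2.094,an(bl[1],hub)+2.094)
print('plate yaw',an(c[0],c[3]),an(c[1],c[2]),'barang',an(knob,bar),'jar',T(100,470,57))
```

```text
hub [514.2 -17.4  38. ]
hs [513.3 -11.8  38. ]
tip [624.6  -5.2  45. ]
ts [628.2   1.7  45. ]
pf [616.9  99.   14. ]
ps [618.2 100.1  14. ]
pt [617.3  99.6  82. ]
pts [615.8 100.7  82. ]
cap [ 567.  -143.9   40. ]
cap_s [ 570.1 -144.3   40. ]
knob [ 513.3 -294.1   46. ]
kS [ 514.9 -294.7   46. ]
bar [ 514.9 -229.    46. ]
pin [ 485.2 -206.2   52. ]
balls [[469.1  44.2  45. ]
 [485.3 -87.   45. ]]
corners [[ 721.3  140.8   12. ]
 [ 674.8 -282.    12. ]
 [ 341.  -246.1   12. ]
 [ 384.7  176.2   12. ]]
[np.float64(111.3), np.float64(157.1), np.float64(162.0), np.float64(76.6), np.float64(75.7)]
tip 0.11029950048589977 post 0.8479851953729991 0.8484328752352599 side 0.11635618641149212 0.8173963761147426 0.8318273527089823 balls 0.10908276986347554 0.13063377998253012
plate yaw -0.10484445296500185 -0.10725090786452646 barang -1.5947936855827745 jar [414.26968127 112.86562261  57.        ]
```

```bash
cat >> h.py <<'E'
from scipy.spatial.transform import Rotation as Ro
H=np.array([514,-16.5])
def row(x,y,z,yaw):
    "row values (tool axes) from present pose to world pose"
    s=env.state();R=Ro.from_euler('xyz',s['tcp_rot']).as_matrix()
    y0=s['tcp_rot'][2]
    return np.r_[R.T@(np.array([x,y,z])-s['eef_pos']),-np.degrees((yaw-y0+np.pi)%(2*np.pi)-np.pi)].round(1)
def arm(a,r=74,off=18,z=49,sgn=-1):
    "finger pose beside long arm at angle a; sgn -1 = right side"
    p=H+r*np.array([np.cos(a),np.sin(a)])+sgn*off*np.array([-np.sin(a),np.cos(a)])
    return row(p[0],p[1],z,a)
E
python3 - <<'E'
from h import *
print(arm(.115,off=33,z=180),arm(.115,off=33))
E
```

```text
[ 556.8 -421.7   53.6    9.5] [ 556.8 -421.6  184.6    9.5]
```

```bash
python3 -m crank '[[557,-422,0,9.5,0],[557,-422,0,9.5,0],[557,-422,0,9.5,0],[557,-422,0,9.5,0],[557,-422,0,9.5,0],[557,-422,0,9.5,0],[557,-422,0,9.5,0],[557,-422,0,9.5,0],[557,-422,0,9.5,0],[557,-422,0,9.5,0]]'; python3 -m crank '[[0,0,0,0,0]]'; python3 -c "
from h import *
print(arm(.115,off=33,z=120))"
```

```text
t: 0.93
eef_pos: [423.3, -264.9, 233.6]
tcp_rot: [-3.142, 0.0, 0.115]
ft_force: [0.1, -1.0, 0.4]
opening: 0.354
grip_force: 0.0
t: 1.02
eef_pos: [425.4, -261.8, 233.6]
tcp_rot: [-3.141, -0.0, 0.12]
ft_force: [0.2, 0.5, -0.6]
opening: 0.287
grip_force: 0.0
[ 191.1 -199.4  113.9    0.3]
```

```bash
python3 -m crank '[[191,-199,113,0,0],[191,-199,113,0,0],[191,-199,113,0,0],[191,-199,113,0,0],[191,-199,113,0,0],[191,-199,113,0,0],[191,-199,113,0,0],[191,-199,113,0,0],[191,-199,113,0,0],[191,-199,113,0,0]]'
python3 - <<'E'
from h import *
print(arm(.115,off=33))
c=shot('wrist','w1')
cv2.imwrite('pics/w1b.png',cv2.resize(c['img'],(800,600)))
E
```

```text
t: 1.85
eef_pos: [589.1, -47.4, 120.3]
tcp_rot: [-3.142, 0.001, 0.116]
ft_force: [-0.2, 0.0, 1.2]
opening: 0.005
grip_force: 0.0
[ 3.  -6.3 71.3  0. ]
```

View pics/w1b.png

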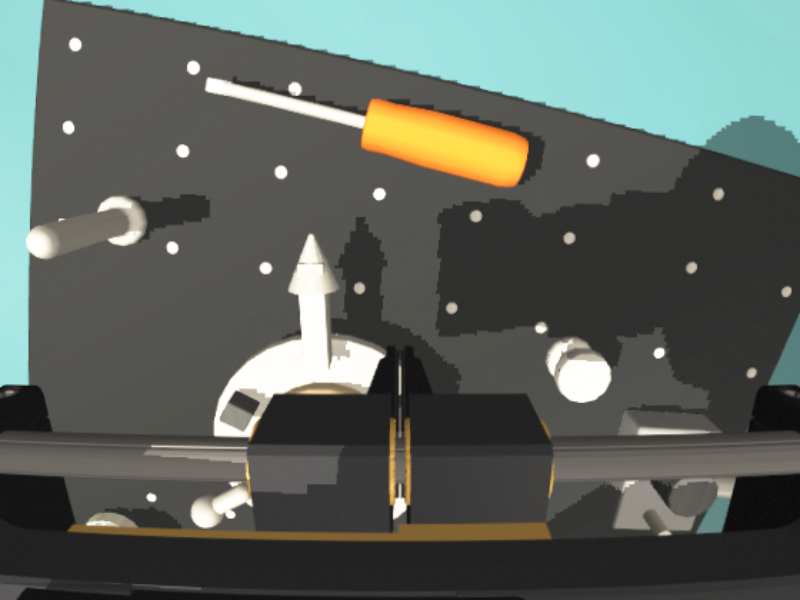

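The wrist view shows the arm with its tip at (311,235). The tall post has its foot at (124,220) and its top at (40,243). The closed fingers at (400,360) are clear on the right of the arm. I'll measure from this image, then descend.

```bash
python3 -m crank '[[3,-6,36,0,0],[3,-6,71,0,0],[3,-6,71,0,0],[3,-6,71,0,0]]'
python3 - <<'E'
from h import *
c=load('w1');f=lambda u,v,z:toz(c,(u+.5)/1.42857-.5,(v+.5)/1.42857-.5,z).round(1)
print(f(311,235,45),f(124,220,14),f(40,243,82), 'arm mid',f(315,330,52))
for a in (.115,.3,.5,.7,.8): print(a,arm(a,off=18))
E
```

```text
t: 2.23
eef_pos: [590.9, -42.0, 49.6]
tcp_rot: [-3.141, 0.002, 0.113]
ft_force: [-0.4, 0.5, 0.3]
opening: 0.003
grip_force: 0.0
[626.1  -2.9  45. ] [617.7  99.   14. ] [618.5  97.6  82. ] arm mid [584.   -8.7  52. ]
0.115 [  0.5 -16.2   0.6  -0.1]
0.3 [  2.5 -30.1   0.6 -10.7]
0.5 [  1.8 -45.3   0.7 -22.2]
0.7 [ -1.9 -60.    0.7 -33.6]
0.8 [ -4.9 -67.1   0.7 -39.3]
```

```bash
python3 -m crank '[[0.5,-8,0,0,0],[0.5,-13,0,0,0],[0.5,-16,0,0,0],[1,-19.5,0,-2.5,0],[1.5,-23,0,-5,0],[2,-26.5,0,-8,0],[2.5,-30,0,-10.7,0],[2.5,-34,0,-13.5,0],[2.3,-38,0,-16.5,0],[2,-41.5,0,-19.5,0]]'
python3 - <<'E'
from h import *
for a in (.45,.55,.65,.7,.75): print(a,arm(a,off=18))
E
```

```text
t: 3.07
eef_pos: [589.5, 0.8, 51.1]
tcp_rot: [3.14, -0.002, 0.458]
ft_force: [0.4, -3.7, 1.6]
opening: 0.004
grip_force: 1.3
0.45 [-1.5  0.7  2.1  0.5]
0.55 [-0.  -6.7  2.1 -5.2]
0.65 [  0.7 -14.3   2.1 -11. ]
0.7 [  0.8 -18.1   2.1 -13.8]
0.75 [  0.7 -21.9   2.1 -16.7]
```

```bash
python3 -m crank '[[0,-3.5,0,-2.5,0],[0,-6.7,0,-5.2,0],[0.3,-10.5,0,-8,0],[0.7,-14.3,0,-11,0],[0.8,-18,0,-13.8,0],[0.8,-20,0,-15.2,0],[0.8,-20,0,-15.2,0],[0.8,-20,0,-15.2,0]]'
python3 - <<'E'
from h import *
c=shot('top','t2')
for k in (.75,.8,.85): print(k,arm(k,off=18))
cv2.imwrite('pics/c3.png',cv2.resize(c['img'][170:254,210:322],None,fx=7,fy=7,interpolation=cv2.INTER_CUBIC))
E
```

```text
t: 3.73
eef_pos: [581.1, 19.1, 50.3]
tcp_rot: [3.141, -0.001, 0.72]
ft_force: [-0.3, 0.4, -1.1]
opening: 0.0
grip_force: 0.2
0.75 [ 0.7 -1.7  1.1 -1.7]
0.8 [ 1.4 -5.4  1.  -4.6]
0.85 [ 1.9 -9.2  1.  -7.5]
```

View pics/c3.png

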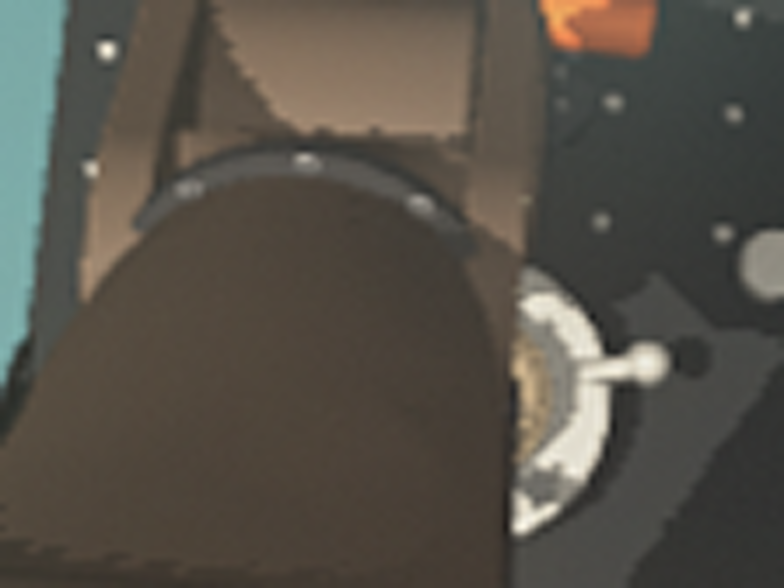

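The arm hides the pointer, but the right ball shows at (648,363) in the crop, and it gives the turntable angle.

Run:
```python
from h import *
c=load('t2');p=toz(c,210+648.5/7-.5,170+363.5/7-.5,45);d=p[:2]-H
print(p,np.hypot(*d),np.arctan2(d[1],d[0])+2.0944)
w=shot('wrist','w2');cv2.imwrite('pics/w2b.png',cv2.resize(w['img'],(800,600)))
```

```text
[527.33525222 -92.39543341  45.        ] 77.0580674800332 0.6975338849809212
```

View pics/w2b.png

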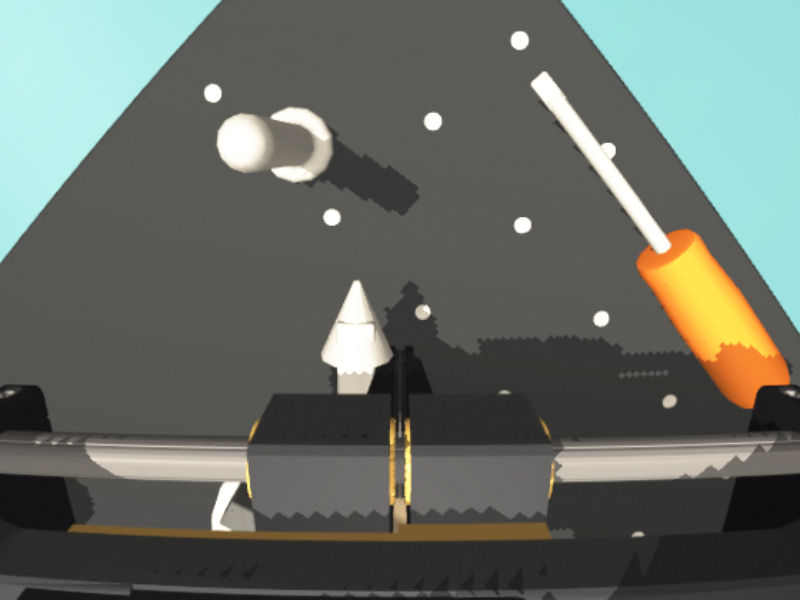

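The wrist view shows the tip at (357,281), the post foot at (299,145) and the post top at (245,142). The arm is a few degrees short.

Run:
```python
from h import *
c=load('w2');f=lambda u,v,z:toz(c,(u+.5)/1.42857-.5,(v+.5)/1.42857-.5,z)[:2]
t,pf,pt=f(357,281,45),f(299,145,14),f(245,142,82)
for h in (H,np.array([514.2,-17.4]),np.array([513.5,-14])):
  print(t,pf,pt,np.hypot(*(t-h)),[np.arctan2(*(q-h)[::-1]).round(3) for q in (t,pf,pt)])
for a in (.8,.83,.85): print(a,arm(a,off=18))
```

```text
[601.31532631  55.33497154] [618.07143692  99.4094038 ] [618.77296132  99.02481387] 113.06736640691281 [np.float64(0.688), np.float64(0.839), np.float64(0.834)]
[601.31532631  55.33497154] [618.07143692  99.4094038 ] [618.77296132  99.02481387] 113.48769168702438 [np.float64(0.696), np.float64(0.844), np.float64(0.839)]
[601.31532631  55.33497154] [618.07143692  99.4094038 ] [618.77296132  99.02481387] 111.88775542832113 [np.float64(0.668), np.float64(0.826), np.float64(0.821)]
0.8 [ 1.5 -5.5  0.9 -4.6]
0.83 [ 1.8 -7.7  0.9 -6.3]
0.85 [ 2.  -9.2  0.9 -7.5]
```

```bash
python3 -m crank '[[0.5,-2,0,-2,0],[1,-4,0,-3.5,0],[1.5,-6,0,-5,0],[2,-8,0,-6.5,0],[2,-9,0,-7.3,0],[2,-10,0,-8,0],[2,-10,0,-8,0],[2,-10,0,-8,0]]'
python3 - <<'E'
from h import *
w=shot('wrist','w3');cv2.imwrite('pics/w3b.png',cv2.resize(w['img'][40:280,130:450],(800,600),interpolation=cv2.INTER_CUBIC))
E
```

```text
t: 4.5
eef_pos: [575.7, 27.9, 49.6]
tcp_rot: [-3.141, 0.0, 0.86]
ft_force: [1.2, 0.2, 1.1]
opening: 0.009
grip_force: 0.3
```

View pics/w3b.png

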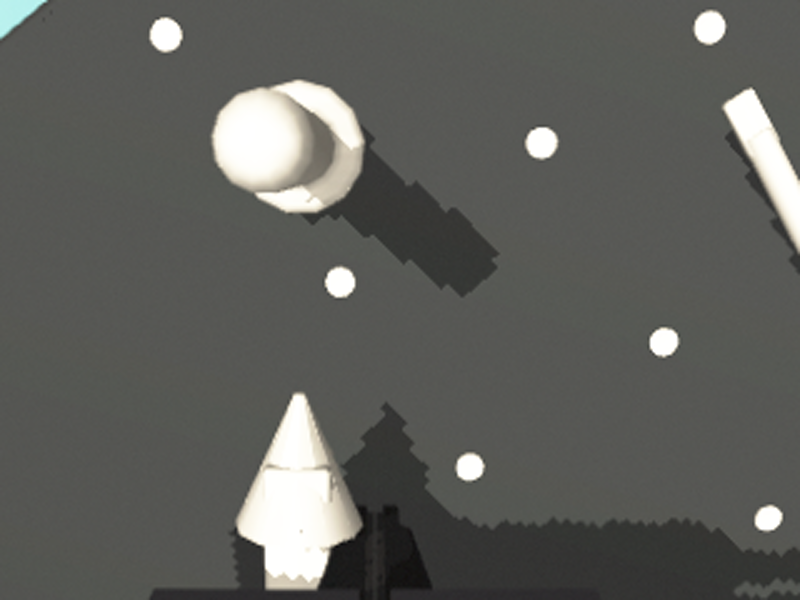

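The tip is at (299,393), the cone base's middle at (299.5,527), the post foot at (301,147) and the post top at (262,140).

Run:
```python
from h import *
c=load('w3');f=lambda u,v,z:toz(c,130+(u+.5)/2.5-.5,40+(v+.5)/2.5-.5,z)[:2]
t,b,pf,pt=f(299,391,45),f(299.5,527,45),f(301,147,14),f(262,140,82)
an=lambda d:np.arctan2(d[1],d[0]).round(3)
print(t,b,pf,pt,np.hypot(*(t-b)),'axis',an(t-b))
h=np.array([514,-16.8]);print('hub',an(t-h),an(pf-h),an(pt-h),'tip->post',an((pf+pt)/2-t))
```

```text
[590.91270217  67.13980143] [573.31622322  47.57505799] [617.74330842 100.16089269] [618.08473982  99.76198692] 26.313784542996213 axis 0.838
hub 0.829 0.845 0.842 tip->post 0.882
```

```bash
python3 -m crank '[[0,-0.5,0,-0.4,0],[0,-1,0,-0.8,0],[0,-1,0,-0.8,0],[0,-1,0,-0.8,0],[0,8,0,0,0],[0,14,0,0,0],[0,14,-35,0,0],[0,14,-70,0,0],[0,14,-100,0,0],[0,14,-100,0,0]]'; python3 -c "
from h import *
w=shot('wrist','w4')
# crop around the tip/post
cv2.imwrite('pics/w4b.png',cv2.resize(w['img'],(800,600)))
print(row(425,-262,233,0.1))"
```

```text
t: 5.38
eef_pos: [588.9, 18.1, 155.1]
tcp_rot: [3.135, -0.005, 0.86]
ft_force: [0.5, 0.2, 0.8]
opening: 0.005
grip_force: 0.0
[-318.3   59.7  -81.2   43.5]
```

View pics/w4b.png

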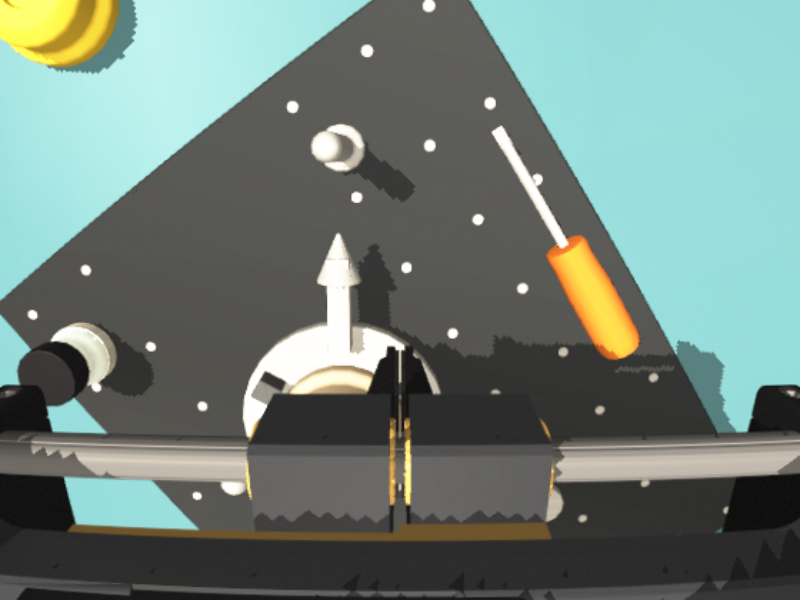

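```bash
cat >> h.py <<'E'
PV=np.array([516,-209.5])
def lev(a,r=60,off=15.5,z=57):
    d=np.array([np.cos(a),np.sin(a)]);t=np.array([np.sin(a),-np.cos(a)])
    p=PV+r*d-off*t
    return row(p[0],p[1],z,a+np.pi)
E
python3 - <<'E'
from h import *
c=load('w4');f=lambda u,v,z:toz(c,(u+.5)/1.42857-.5,(v+.5)/1.42857-.5,z)[:2]
t,b,pf,pt=f(338,234,45),f(339.5,344,52),f(342.5,147,14),f(326,146,82)
an=lambda d:np.arctan2(d[1],d[0]).round(3)
h=np.array([514,-16.8]);print(t,pf,pt,'axis',an(t-b),'hub',an(t-h),an(pf-h),an(pt-h),'t->p',an((pf+pt)/2-t),'bar->post',an(pf-b))
print(lev(-1.595,off=32,z=155))
E
```

```text
[589.46196701  67.1538232 ] [618.13095417  99.88511309] [618.0546123   99.83916284] axis 0.853 hub 0.839 0.842 0.842 t->p 0.852 bar->post 0.852
[-245.5  156.9   -2.6  -39.4]
```

The arm is aligned: its axis is 0.853 rad, and the tip-to-post direction is 0.852. Next is the lever.

```bash
python3 -m crank '[[-245,157,0,-39.4,0],[-245,157,0,-39.4,0],[-245,157,0,-39.4,0],[-245,157,0,-39.4,0],[-245,157,0,-39.4,0],[-245,157,0,-39.4,0],[-245,157,0,-39.4,0],[-245,157,0,-39.4,0],[-245,157,0,-39.4,0],[-245,157,0,-39.4,0]]'
python3 - <<'E'
from h import *
print(lev(-1.595,off=32))
c=shot('wrist','w5');cv2.imwrite('pics/w5b.png',cv2.resize(c['img'],(800,600)))
E
```

```text
t: 6.27
eef_pos: [545.1, -269.7, 148.5]
tcp_rot: [-3.14, -0.001, 1.546]
ft_force: [-0.6, 1.3, 0.3]
opening: 0.006
grip_force: 0.0
[-0.6  1.6 91.5 -0.1]
```

```bash
python3 -m crank '[[0,0,40,0,0],[0,0,75,0,0],[0,0,91,0,0],[0,0,91,0,0],[0,0,91,0,0]]'
python3 - <<'E'
from h import *
for a in (-1.595,-1.75,-1.9,-2.05,-2.2,-2.35,-2.5,-2.65,-2.8): print(a,lev(a))
E
```

```text
t: 6.73
eef_pos: [545.9, -267.9, 58.3]
tcp_rot: [-3.14, -0.001, 1.55]
ft_force: [0.3, 0.4, 0.5]
opening: 0.004
grip_force: 0.0
-1.595 [ -2.3 -15.8   1.3   0.2]
-1.75 [ -3.9 -25.3   1.3   9. ]
-1.9 [ -4.1 -34.6   1.3  17.6]
-2.05 [ -2.9 -43.8   1.3  26.2]
-2.2 [ -0.3 -52.7   1.3  34.8]
-2.35 [  3.6 -61.1   1.4  43.4]
-2.5 [  8.6 -68.9   1.4  52. ]
-2.65 [ 14.8 -75.8   1.4  60.6]
-2.8 [ 22.  -81.7   1.4  69.2]
```

```bash
python3 -m crank '[[-2,-8,1,0,0],[-2,-15,1,0,0],[-3,-20,1,4.5,0],[-4,-25,1,9,0],[-4,-30,1,13,0],[-4,-35,1,17.6,0],[-3.5,-39,1,22,0],[-3,-44,1,26,0],[-1.7,-48,1,30.5,0],[-0.3,-52.7,1,34.8,0]]'
python3 - <<'E'
from h import *
for a in (-2.2,-2.3,-2.4,-2.5,-2.6,-2.7,-2.8,-2.85,-2.9): print(a,lev(a))
E
```

```text
t: 7.57
eef_pos: [493.1, -269.2, 59.4]
tcp_rot: [3.138, 0.0, 0.936]
ft_force: [2.4, -0.1, 1.4]
opening: 0.006
grip_force: 1.3
-2.2 [ 1.7 -1.1  2.4 -0.3]
-2.3 [ 0.4 -7.2  2.4  5.4]
-2.4 [ -0.3 -13.4   2.4  11.2]
-2.5 [ -0.3 -19.6   2.3  16.9]
-2.6 [  0.3 -25.7   2.3  22.6]
-2.7 [  1.4 -31.8   2.3  28.4]
-2.8 [  3.2 -37.7   2.3  34.1]
-2.85 [  4.3 -40.6   2.2  36.9]
-2.9 [  5.6 -43.5   2.2  39.8]
```

```bash
python3 -m crank '[[0.8,-4,1,3,0],[0.4,-7,1.5,5.5,0],[0,-10.5,1.5,8.5,0],[-0.3,-13.5,1.5,11,0],[-0.3,-16.5,1.5,14,0],[-0.3,-19.5,1.5,17,0],[0.3,-25.7,1.5,22.6,0],[0.8,-28.7,1.5,25.5,0],[0.8,-28.7,1.5,25.5,0]]'
python3 - <<'E'
from h import *
for a in (-2.65,-2.7,-2.75,-2.8,-2.85,-2.9,-2.95,-3): print(a,lev(a))
E
```

```text
t: 8.32
eef_pos: [470.0, -251.1, 57.7]
tcp_rot: [3.139, -0.001, 0.493]
ft_force: [0.1, -0.4, 0.7]
opening: 0.003
grip_force: 0.4
-2.65 [0.2 0.5 0.7 0.1]
-2.7 [-0.5 -2.5  0.7  2.9]
-2.75 [-1.1 -5.6  0.7  5.8]
-2.8 [-1.5 -8.6  0.7  8.7]
-2.85 [ -1.7 -11.7   0.7  11.5]
-2.9 [ -1.8 -14.8   0.7  14.4]
-2.95 [ -1.7 -17.9   0.7  17.3]
-3 [ -1.5 -21.    0.7  20.1]
```

Now I'll go slowly towards the stop and watch the force.

```bash
python3 -m crank '[[-0.5,-1.5,0,1.5,0],[-0.5,-2.5,0,3,0],[-1,-4,0,4.5,0],[-1,-5.5,0,6,0],[-1.3,-7,0,7.2,0],[-1.5,-8.5,0,8.7,0],[-1.6,-10,0,10,0],[-1.6,-10,0,10,0]]'; python3 -m crank '[[0,-1,0,1,0],[0,-1.5,0,1.5,0],[0,-2,0,2,0],[0,-2.5,0,2.5,0]]';python3 -m crank '[[0,-0.5,0,0.5,0],[0,-1,0,1,0],[0,-1.5,0,1.5,0]]'; python3 -c "
from h import *
for a in (-2.85,-2.9,-2.95,-3): print(a,lev(a))"
```

```text
t: 8.98
eef_pos: [464.1, -243.0, 56.7]
tcp_rot: [3.141, -0.001, 0.32]
ft_force: [-0.4, -1.6, 1.9]
opening: 0.001
grip_force: 0.9
t: 9.32
eef_pos: [463.3, -240.6, 56.1]
tcp_rot: [-3.142, 0.0, 0.277]
ft_force: [0.5, -1.7, 1.6]
opening: 0.007
grip_force: 0.9
t: 9.57
eef_pos: [462.8, -239.1, 56.0]
tcp_rot: [-3.141, 0.0, 0.25]
ft_force: [-0.8, -1.5, 0.4]
opening: 0.003
grip_force: 0.8
-2.85 [-0.4  2.5 -1.  -2.4]
-2.9 [-1.3 -0.5 -1.   0.5]
-2.95 [-1.9 -3.5 -1.   3.4]
-3 [-2.5 -6.6 -1.   6.2]
```

```bash
for i in 1 2 3; do python3 -m crank '[[0,-0.4,-0.3,0.3,0],[0,-0.8,-0.3,0.6,0],[0,-1,-0.3,0.8,0],[0,-1,-0.3,0.8,0]]' | sed -n 1,4p; done
```

```text
t: 9.9
eef_pos: [462.6, -238.1, 56.4]
tcp_rot: [-3.142, 0.0, 0.237]
ft_force: [-0.7, -1.6, -0.5]
t: 10.23
eef_pos: [462.4, -237.2, 56.7]
tcp_rot: [3.142, 0.0, 0.223]
ft_force: [0.4, -1.4, 0.1]
t: 10.57
eef_pos: [462.2, -236.2, 57.1]
tcp_rot: [3.142, 0.0, 0.209]
ft_force: [-0.5, -0.9, 0.9]
```

```bash
for i in 1 2 3; do python3 -m crank '[[0,-0.4,0,0.3,0],[0,-0.8,0,0.6,0],[0,-1,0,0.8,0],[0,-1,0,0.8,0]]' | sed -n 1,4p; done
```

```text
t: 10.9
eef_pos: [461.9, -235.2, 57.0]
tcp_rot: [-3.142, 0.0, 0.195]
ft_force: [-1.1, -1.9, 1.0]
t: 11.23
eef_pos: [461.8, -234.2, 57.0]
tcp_rot: [3.142, 0.0, 0.181]
ft_force: [-1.0, -0.7, 0.7]
t: 11.57
eef_pos: [461.6, -233.2, 57.0]
tcp_rot: [3.142, 0.0, 0.167]
ft_force: [-1.0, -1.2, 1.4]
```

```bash
for i in 1 2 3; do python3 -m crank '[[0,-0.5,0,0.3,0],[0,-1,0,0.6,0],[0,-1,0,0.6,0]]' | sed -n '2p;4p'; done; python3 -c "
from h import *
c=shot('side','s2');t=shot('top','t3')
A=cv2.resize(c['img'][180:230,295:345],(400,400),interpolation=cv2.INTER_CUBIC)
B=cv2.resize(t['img'][195:285,305:395],(400,400),interpolation=cv2.INTER_CUBIC)
cv2.imwrite('pics/ab.png',np.hstack([A,B]))"
```

```text
eef_pos: [461.5, -232.4, 57.1]
ft_force: [-1.1, -2.6, 0.8]
eef_pos: [461.7, -232.0, 57.3]
ft_force: [-0.9, -7.5, 2.0]
eef_pos: [461.7, -231.8, 57.3]
ft_force: [-2.8, -12.9, -0.3]
```

View pics/ab.png

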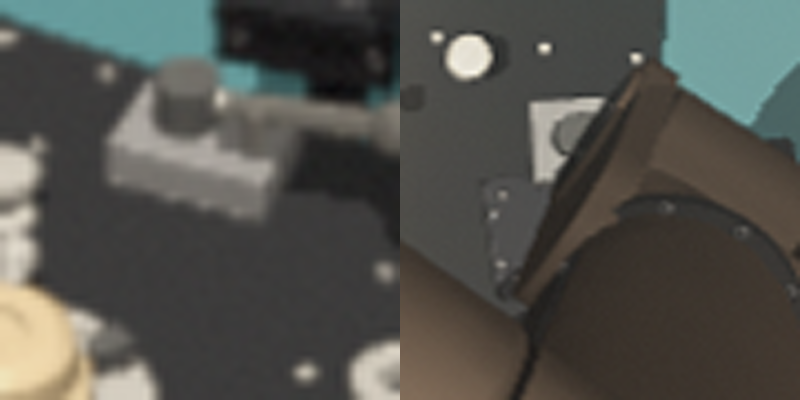

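The force jumped from 2 to 13 N while motion stopped, and the side view's left half shows the bar against the pin at about (245,115). The lever is on its stop, so I'll back away.

```bash
python3 -m crank '[[0,6,0,0,0],[0,14,0,0,0],[0,14,-35,0,0],[0,14,-75,0,0],[0,14,-115,0,0],[0,14,-150,0,0],[0,14,-150,0,0]]'; python3 -c "
from h import *
print(row(173,-600,233,0.28))"
```

```text
t: 13.0
eef_pos: [464.9, -245.4, 213.2]
tcp_rot: [3.135, -0.007, 0.136]
ft_force: [0.9, 0.2, 0.2]
opening: 0.002
grip_force: 0.0
[-337.1  311.9  -20.3   -8.3]
```

```bash
python3 -m crank '[[-337,312,-20,-8,0],[-337,312,-20,-8,0],[-337,312,-20,-8,0],[-337,312,-20,-8,0],[-337,312,-20,-8,0],[-337,312,-20,-8,0],[-337,312,-20,-8,0],[-337,312,-20,-8,0],[-337,312,-20,-8,0],[-337,312,-20,-8,0]]'
python3 - <<'E'
from h import *
t=shot('top','t4');c=load('top0')
g=lambda i:cv2.cvtColor(i,cv2.COLOR_BGR2GRAY).astype(float)
G=g(t['img'])
def prof(P,r,z,rng):   # mean brightness along a radial segment vs direction
    out=[]
    for a in rng:
        q=[proj(t,[P[0]+s*np.cos(a),P[1]+s*np.sin(a),z]) for s in r]
        m=np.float32(q)[None]; out.append(cv2.remap(np.float32(G),m[...,0].copy(),m[...,1].copy(),1).mean())
    out=np.array(out);w=np.clip(out-np.median(out)-20,0,None);return (w*rng).sum()/w.sum(),out.max()
print('pointer',prof((514,-16.9),np.arange(66,108,3),47,np.arange(.5,1.2,.01)))
print('lever',prof(PV,np.arange(47,95,3),48,np.arange(-3.5,-1.2,.01)))
d=cv2.absdiff(t['img'],c['img']).max(2)>60
# changed pixels by known loose things (px in 560 wide image)
for n,(u,v) in dict(casing=(276,226),bearing=(308,273),jar=(228,263),driver=(285,172),bottle=(115,198),spool=(99,234),hammer=(455,265),tray=(436,177)).items(): print(n,d[v-8:v+9,u-8:u+9].sum())
E
```

```text
t: 13.83
eef_pos: [199.8, -563.7, 224.5]
tcp_rot: [-3.141, -0.0, 0.275]
ft_force: [1.1, -0.2, -0.9]
opening: 0.004
grip_force: 0.0
pointer (np.float64(0.8403752948003272), np.float32(218.37535))
lever (np.float64(-2.9621843508545265), np.float32(222.00647))
casing 0
bearing 0
jar 0
driver 0
bottle 0
spool 0
hammer 60
tray 0
```

```bash
python3 -m crank '[[0,0,0,0,0],[0,0,0,0,0],[0,0,0,0,0]]' | head -1; python3 -c "
from cell import env
print(env.job_done())"
```

```text
t: 14.13
the job is handed in; nothing more can be done
None
```

I handed the job in at about 14 s: the long arm points at the tall post to within about 0.01 rad by the camera, the clamp lever rests against its stop pin, and the casing and loose items look unmoved, though pixels around the hammer changed, probably the robot's shadow; no verdict was returned.

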